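Close up the ink row with the squeeze-release pusher

ROBOT

A 6-joint arm with a two-finger parallel gripper is mounted at the origin on a cart in front of the work surface, level with it; the furniture and walls round the work are solid. World frame = base frame: x ahead of the robot, y to its left, z up, the work surface at z = 0. Lengths are in m, angles in rad, forces in N, time in s.
With the tool pointing down it reaches from about 0.275 to 0.75 m from the base axis. Payload 10.2 kg.
Tool frame: the origin (TCP) lies midway between the tips of the shut fingers; the grasp point (between the pads) lies 19 mm behind it (env.hold_point_z is the distance from the TCP to the grasp point, in m); x points along the fingers, z is the direction in which the jaws open and shut, and the axes are right-handed (so a half turn about x gives the same grasp; the last joint's range is limited). The gripper opens to 85 mm and grips with 20 to 120 N. Pads are 22 mm wide; open, the fingers measure 114 mm over their backs; the gripper's body (76 mm by 85 mm) begins 54 mm behind the grasp point. The pads swing forward as they close: fully open they stand 13 mm farther back than shut.
Start: joints at [0.953, 0.313, 1.498, -0, 1.331, -0.223], TCP at [0.202, 0.485, 0.231] pointing down, gripper open.
Joint ranges: [-2.94, 2.94], [-0.97, 2.17], [0.19, 2.56], [-1.23, 4.37], [0.02, 3.11], [-2.88, 2.88]. Speed limits (rad/s): [2.39, 2.39, 3.01, 3.14, 3.14, 3.14].

INTERFACE

Orientations are given as a unit quaternion [x, y, z, w].
In Python, from bench import env, kinematics, monitor, eyes, job gives the robot as it stands. The module is installed in compiled form; this text tells all that it offers. Calls block until the motion is done:
- env.reach(position, orientation): joint-space move of the TCP to a pose.
- env.movel(position, velocity=0.15, frame=None, guard=None): straight line of the TCP; frame=None keeps the orientation; velocity is the mean speed in m/s. With guard (N) it stops when the force on the tool has changed by that much, and returns True; else False.
- env.set_joints(angles): joint-space move.
- env.release() and env.close_gripper(effort=None): open the fingers fully, or close them until they stop; effort is the grip in N (None keeps the last).
- env.hold(seconds).
- kinematics.ik(position, orientation): joint angles nearest the present ones, or None.
- monitor.sense(): the state.
- eyes.grab_frame(name): name is "scene" or "top"; returns a dict with "frame" (480x640x3 uint8, red, green, blue), "mtx" (3x3 intrinsics, pixels), "view" (4x4, takes a point from world to camera coordinates). Camera axes: x right, y down, z forward; pixel columns grow to the right and rows downward; lengths in m; the calibration is good to about 2 mm. A picture is of the moment at which its call begins. There is no depth.
A pose or a line that the arm cannot do raises env.MotionError and nothing moves.
- job.hand_in(): hands the job in, once; it reports no verdict.
The state is a dict: "clock": time; "joints": joint angles; "qvel": joint speeds; "joint_efforts": joint torques, N m; "position": TCP position; "ee_rot": TCP orientation; "contact_force": force on the tool from outside, world axes, zero at the start; "ft_torque": the same for the moment, N m; "finger_gap": opening from 0.0 (shut) to 1.0 (fully open).
Only numpy, scipy, OpenCV 4.12 (cv2) and the standard library are available. Lean on these libraries where they do the work, as an engineer would, in place of code of your own. Each camera call takes 0.05 s, during which the arm holds its last target. There are 200 camera calls.

TASK

Close up the gappy row of ink bottles in the counter rack: squeeze the red release lever of the pusher and, keeping it squeezed, slide the pusher gently along to the last notch that the standing bottles leave room for, then let go so that the pusher is locked in that notch. Do not force the latch or press hard on the bottles, and leave the other things on the counter alone.

Things in the scene. Friction and masses are not known exactly. Their poses are not given: they have to be found in the camera images.
- rack: White rack fixed to the counter, floor plate 125 x 330 x 8 mm. Origin: centre of its underside; y runs along the row towards the end plate, x away from the robot, z up. One row of bottles stands in a channel at x = +25 mm (walls 24 mm high); the pusher runs on the near side at x = -30 mm and closes the row by moving to +y. Position and yaw vary.
- end_stop (a point): Middle of the face of the upright aluminium end plate (50 mm wide, 66 mm tall) at the rack's +y end, against which the row closes up; axes as the rack's.
- pusher_frame (a joint): Travel of the pusher along the rack's +y, in m: 0 at the open end; 0.099 to 0.101 where its plate meets the fully closed row; hard stop at 0.115. About 1 N of friction while the lever is squeezed. The last notch that the row leaves room for lies 1 to 16 mm before the place where the plate meets the closed row; the notch before it is 18 mm farther back.
- lever (a joint): Angle of the red release lever, rad: 0 = free, pawl fully down in a notch, locked both ways; about 0.175 = pawl lies on top of a tooth, not locked; 0.27 = fully squeezed, hard stop. Light spring: 4 N at the grip starts to move it, 6 N holds it fully squeezed. At the start the pawl may lie in a notch or on a tooth.
- pawl: Steel pawl, a round bar 6 mm thick at the lever's foot, 53 mm farther in +y than the grip; origin at its middle. A steel bar under it has notches every 18 mm, 7.5 mm wide, 6.5 mm deep, with flat-topped teeth 10.5 mm wide between. The bar is screwed on through slots, so where its notches lie along y is unknown and must be felt: the pawl drops by itself (4 to 7 N drag on a tooth); it can hang half-way on a tooth edge.
- grip (a point): Midway between the pusher's two upright grip plates with the lever free, 70 mm above the counter; axes as the rack's. -y side: fixed black plate; +y side: red lever plate. Each is 22 to 24 mm wide in x and reaches from 38 to 88 mm above the counter. Over both along y: 46 mm locked, about 37 mm with the pawl on a tooth, 34 mm squeezed. Nearest bottle side 37 mm away in x.
- push_plate: Blue pusher plate that pushes the bottles, 36 mm wide, 10 to 60 mm above the counter; origin at the middle of its front face (towards +y), 55 mm farther in x and 31 mm farther in y than the grip point. Pushing the black grip plate towards +y moves it without squeezing the lever.
- calculator: Grey desk calculator, 82 x 130 x 19 mm, a bystander; origin at the centre of its underside.
- eraser_a: White eraser in a blue sleeve, 58 x 24 x 14 mm, a bystander; origin at the centre of its underside.
- nib_tin: Small gold-coloured tin, 54 x 36 x 14 mm, a bystander; origin at the centre of its underside.
- gesso_jar: White jar with a black lid, 67 mm across, 80 mm tall, a bystander; origin at the centre of its underside.
- clip_box: Green card box, 68 x 48 x 26 mm, a bystander; origin at the centre of its underside.
- ink_0_mid (a point): Middle (40 mm up) of the blue ink bottle with white cap, 35 mm across, 80 mm tall, about 62 g, standing loose in the rack's channel on the 8 mm floor; z is its upright axis. The four stand in any order along the row with gaps.
- ink_1_mid (a point): Middle (40 mm up) of the red ink bottle with white cap, 35 mm across, 80 mm tall, about 62 g, standing loose in the rack's channel on the 8 mm floor; z is its upright axis. The four stand in any order along the row with gaps.
- ink_2_mid (a point): Middle (40 mm up) of the green ink bottle with white cap, 35 mm across, 80 mm tall, about 62 g, standing loose in the rack's channel on the 8 mm floor; z is its upright axis. The four stand in any order along the row with gaps.
- ink_3_mid (a point): Middle (40 mm up) of the black ink bottle with white cap, 35 mm across, 80 mm tall, about 62 g, standing loose in the rack's channel on the 8 mm floor; z is its upright axis. The four stand in any order along the row with gaps.
Mind the look-alikes: they are no part of the job. What is shaped like the part that bears ink_1_mid but purple is not meant.

How it is judged:
On the way, in this order (a step that is already met when the one before it is completed fails the run):
1. the release lever is squeezed so that the pawl is clear of the teeth (value of joint lever above 0.215 rad), for 0.2 s.
2. the pusher has come up to the last notch and is locked there, the lever free (value of joint pusher_frame between 0.083 and 0.1035 m and value of joint lever below 0.06 rad), for 0.2 s.
At the end, for the whole second after the job is handed in: The pusher is at rest and locked (lever angle under 0.06 rad) in the last notch before the row: travel between 83 and 103.5 mm, that is, less than about 18 mm of slack in the row; all four bottles stand upright (within 0.15 rad) in their channel (all of step 2 and not (velocity of joint pusher_frame above 0.01 m/s) and not (velocity of joint pusher_frame below -0.01 m/s) and angle between each of ink_0_mid, ink_1_mid, ink_2_mid, ink_3_mid's own z axis and vertical below 0.15 rad and x of ink_0_mid in the frame of rack between 0.01 and 0.04 m and y of each of ink_0_mid, ink_1_mid, ink_2_mid, ink_3_mid in the frame of rack above 0.015 m and z of each of ink_0_mid, ink_1_mid, ink_2_mid, ink_3_mid in the frame of rack below 0.06 m and x of ink_1_mid in the frame of rack between 0.01 and 0.04 m and x of ink_2_mid in the frame of rack between 0.01 and 0.04 m and x of ink_3_mid in the frame of rack between 0.01 and 0.04 m); the robot touches nothing.
It fails at once if the latch is forced: more than 25 N between the pawl and the notch bar (contact force between pawl and anything else above 25 N).
It fails at once if the bottles are pressed with more than 20 N (contact force between push_plate and anything else above 20 N).
It fails at once if a bottle is knocked over (angle between any of ink_0_mid, ink_1_mid, ink_2_mid, ink_3_mid's own z axis and vertical above 0.5 rad).
It fails at once if a bystander is moved by more than 20 mm (distance of any of calculator, eraser_a, nib_tin, gesso_jar, clip_box from where it was at the start of the episode above 0.02 m).
It also fails if it takes over 51 s, if anything falls off the work surface, if the arm or the gripper's body presses on something with over 40 N, if the wrist force passes 120 N, or if a joint passes its speed limit or range.

## Working session

There is one attempt and no reset: what is moved stays moved. The work goes in short steps, each a Python script; the robot and the scene stay as the last script left them, time stands still between calls to the robot, and variables do not carry over. Pictures are saved under pics/ and viewed, about 8 in all and at most 12, crops included, and the job is handed in when it is done.

```bash
mkdir -p pics
python3 - <<'E'
from bench import env,kinematics,monitor,eyes,job
import cv2,numpy as np
for n in("scene","top"):
    f=eyes.grab_frame(n); cv2.imwrite(f"pics/{n}0.png",f["frame"][:,:,::-1]); np.savez(f"{n}0.npz",**f)
    print(n,f["mtx"].tolist(),np.round(f["view"],3).tolist())
s=monitor.sense();print(s)
E
```

```text
scene [[447.2905939878441, 0.0, 321.8825820691786], [0.0, 447.2905939878441, 239.16288560215568], [0.0, 0.0, 1.0]] [[0.76, -0.65, -0.008, -0.458], [-0.257, -0.29, -0.922, 0.22], [0.597, 0.703, -0.388, 0.675], [0.0, 0.0, 0.0, 1.0]]
top [[445.7654037404644, 0.0, 315.75584189318675], [0.0, 445.7654037404644, 244.89695499578633], [0.0, 0.0, 1.0]] [[0.024, -1.0, 0.011, -0.036], [-0.985, -0.026, -0.168, 0.554], [0.168, -0.007, -0.986, 0.979], [0.0, 0.0, 0.0, 1.0]]
{'clock': 0.1, 'joints': array([ 9.52564425e-01,  3.13372215e-01,  1.49833500e+00, -1.28087990e-05,
        1.33099177e+00, -2.23424274e-01]), 'qvel': array([ 1.80039359e-05, -6.75948297e-04, -2.07904481e-03, -9.05416411e-04,
        1.07025154e-03, -5.46695326e-04]), 'joint_efforts': array([ 1.96040819e-03, -4.12905586e+01, -2.60143965e+01, -1.94960598e-04,
        3.02560904e-03, -3.50264850e-05]), 'position': array([0.20182677, 0.48441801, 0.2308133 ]), 'ee_rot': array([-0.39237182,  0.58871483,  0.39208468,  0.58798708]), 'contact_force': array([1.00820275, 0.21887385, 0.34460541]), 'ft_torque': array([-0.00676033, -0.04395436, -0.03274239]), 'finger_gap': 1.000747438056333}
```

View pics/scene0.png

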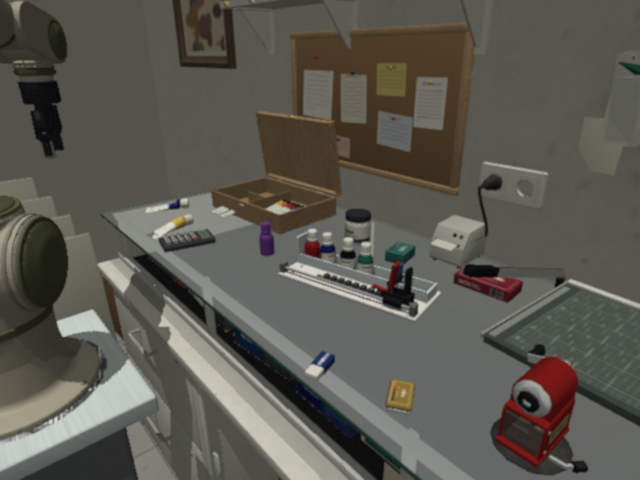

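View pics/top0.png

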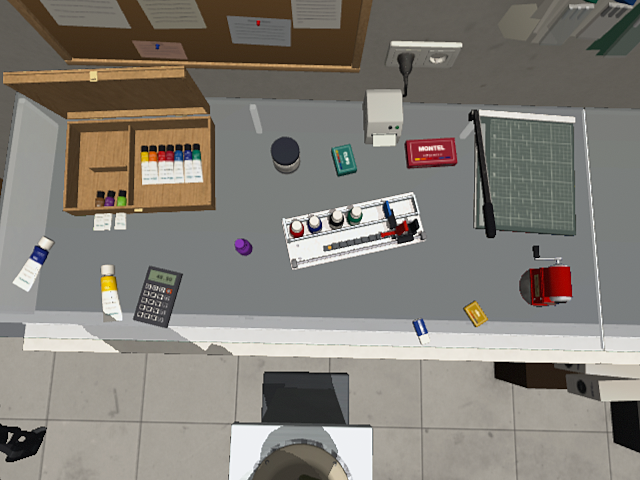

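The scene picture shows the rack at about (360,275), and the pusher with its red lever at (397,275). In the top view the rack spans (282..425, 193..270), with the pusher at (400,230).

Look-alikes:
- For the red bottle: the purple bottle at top (243,247).
- For the red lever: the red MONTEL box (430,152), the red sharpener (548,285) and the red bottle (297,228).

By the description I choose the red lever plate at top (~395,230). A close crop will check it.

Run:
```python
import cv2,numpy as np
t=cv2.imread("pics/top0.png")[185:275,275:435]; s=cv2.imread("pics/scene0.png")[220:320,275:445]
t=cv2.resize(t,(640,360),interpolation=cv2.INTER_CUBIC)   # x4
s=cv2.resize(s[:58*1+42],(680,400),interpolation=cv2.INTER_CUBIC)[:,:640][:240+160]
c=np.vstack([t,s])[:760]
c=cv2.resize(np.hstack([t]),(800,450)); d=cv2.resize(s,(0,0),fx=1,fy=1)
cv2.imwrite("pics/c1.png",c)
s2=cv2.imread("pics/scene0.png")[250:320,360:445];cv2.imwrite("pics/c2.png",cv2.resize(s2,(0,0),fx=7,fy=7,interpolation=cv2.INTER_CUBIC))
```

```text
(no output)
```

View pics/c1.png

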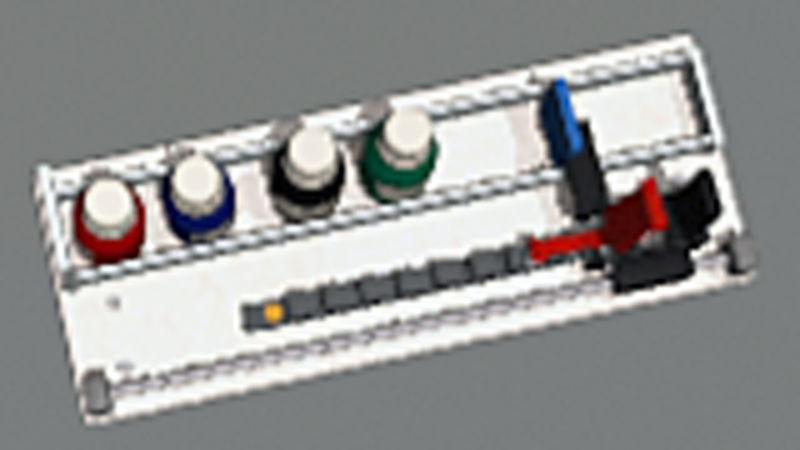

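View pics/c2.png

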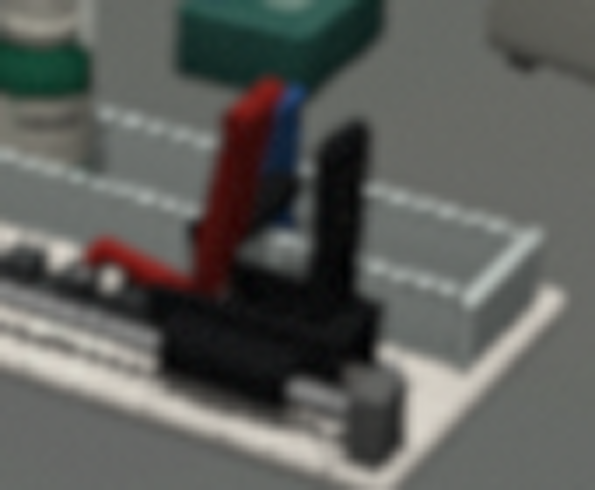

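The crops show the red lever plate with its pawl arm, top at c1 (655,200), which is top pixel (406,225). The black fixed plate is to its right at c1 (708,195), and the blue plate is in the channel at c1 (565,125). So the choice is right. Next I triangulate.

```bash
cat > geo.py <<'E'
import numpy as np, cv2
from scipy.optimize import least_squares
V={n:dict(np.load(f"{n}0.npz")) for n in("scene","top")}
def ray(n,uv,v=None):
    f=v or V[n]; R=f["view"][:3,:3];t=f["view"][:3,3]
    return -R.T@t, R.T@np.linalg.inv(f["mtx"])@np.array([*uv,1.])
def onz(n,uv,z):
    c,d=ray(n,uv); return c+d*(z-c[2])/d[2]
def tri(a,b):
    c1,d1=ray("top",a);c2,d2=ray("scene",b)
    s=np.linalg.lstsq(np.c_[d1,-d2],c2-c1,rcond=None)[0]
    p,q=c1+s[0]*d1,c2+s[1]*d2
    return (p+q)/2,np.linalg.norm(p-q)
E
python3 - <<'E'
from geo import *
np.set_printoptions(precision=4,suppress=True)
def T(x,y):return (275+x/5-.4,185+y/5-.4)
def S(x,y):return (360+x/7-.4,250+y/7-.4)
C=[onz("top",T(*p),.008)[:2] for p in[(85,425),(757,280),(693,35),(38,170)]]
print(np.array(C)); print("len",[np.linalg.norm(C[i]-C[(i+1)%4]) for i in range(4)])
e=(C[0]-C[1])+(C[3]-C[2]); yh=e/np.linalg.norm(e); yaw=np.arctan2(-yh[0],yh[1]); o=np.mean(C,axis=0); xh=np.array([yh[1],-yh[0]]); print("o",o,"yaw",yaw)
# image scene corner check
hsv={}
for n,b in(("top",(380,215,420,245)),("scene",(372,255,430,315))):
    im=V[n]["frame"]
    m=cv2.inRange(cv2.cvtColor(im,cv2.COLOR_RGB2HSV),(0,150,60),(6,255,255))
    m|=cv2.inRange(cv2.cvtColor(im,cv2.COLOR_RGB2HSV),(174,150,60),(180,255,255))
    k=np.zeros_like(m);k[b[1]:b[3],b[0]:b[2]]=m[b[1]:b[3],b[0]:b[2]]
    ys,xs=np.nonzero(k);print(n,xs.min(),xs.max(),ys.min(),ys.max(),len(xs))
for nm,a,b in[("red top mid",T(660,203),S(262,92)),("black top mid",T(708,192),S(352,130)),
  ("pawl",T(545,247),S(100,250)),("plate",T(560,95),S(293,90))]:
    p,g=tri(a,b);r=p[:2]-o;print(nm,p,g,"rack:",r@xh,r@yh, "top@.088:",[((onz('top',a,.088)[:2]-o)@h) for h in(xh,yh)],[((onz('scene',b,.088)[:2]-o)@h) for h in(xh,yh)])
for nm,a in[("red",(107,200)),("blue",(197,178)),("black",(315,145)),("green",(408,127))]:
    p=onz("top",T(*a),.088)[:2]-o;print(nm,p@xh,p@yh)
E
```

```text
[[ 0.5001  0.0336]
 [ 0.5783 -0.2865]
 [ 0.6994 -0.2572]
 [ 0.6231  0.0604]]
len [np.float64(0.3295314296358397), np.float64(0.1245662624663125), np.float64(0.32664836147199455), np.float64(0.1258969351191062)]
o [ 0.6002 -0.1124] yaw 0.23751023110366584
top 381 408 221 236 162
scene 373 399 261 290 107
red top mid [ 0.5969 -0.2228  0.0936] 0.00272104659401424 rack: -0.029173852258412653 -0.10649707693688126 top@.088: [np.float64(-0.029046759886377532), np.float64(-0.10676782778064811)] [np.float64(-0.017155456357518507), np.float64(-0.10218639907442274)]
black top mid [ 0.6045 -0.2463  0.0882] 0.004879810111435191 rack: -0.027317696333842293 -0.1311198535661319 top@.088: [np.float64(-0.028673496928043624), np.float64(-0.12901078632152768)] [np.float64(-0.02428813569523411), np.float64(-0.13228906220397357)]
pawl [ 0.5861 -0.1799  0.0326] 0.0018980980677201153 rack: -0.02964205135810585 -0.06231011236504901 top@.088: [np.float64(-0.03771114768794219), np.float64(-0.051781970394824677)] [np.float64(-0.12002454440219942), np.float64(-0.11053095975076521)]
plate [ 0.6551 -0.185   0.0614] 0.005839250526597127 rack: 0.036234418230679334 -0.08344524889013923 top@.088: [np.float64(0.028537427638254315), np.float64(-0.07486617337769394)] [np.float64(-0.011212814795031355), np.float64(-0.10851273485543263)]
red 0.023905251016923767 0.13407816887396398
blue 0.02532624264690441 0.09280278904623508
black 0.029059903521353844 0.037996390738056676
green 0.028422501869881347 -0.004606509276628539
```

```bash
cat > h.py <<'E'
from bench import env,kinematics,monitor,eyes,job
import numpy as np, cv2
from scipy.spatial.transform import Rotation as R
np.set_printoptions(precision=4,suppress=True)
o=np.array([.6002,-.1124]); yaw=.2375
yh=np.array([-np.sin(yaw),np.cos(yaw),0]); xh=np.array([np.cos(yaw),np.sin(yaw),0])
def W(x,y,z): return np.array([*o,0])+x*xh+y*yh+[0,0,z]
def Q(s):
    X=np.array([0,0,-1.]);Z=s*yh;return R.from_matrix(np.c_[X,np.cross(Z,X),Z]).as_quat()
def st(t=""):
    s=monitor.sense();p=np.array(s["position"])-[*o,0];f=s["contact_force"]
    print(t,"clk %.2f"%s["clock"],"rack",p@xh,p@yh,p[2],"F",f@xh,f@yh,f[2],"gap %.3f"%s["finger_gap"],flush=True);return s,p@yh,f@yh
E
python3 - <<'E'
from h import *
best=None
for s in(1,-1):
    qs=[kinematics.ik(W(-.03,y,z),Q(s)) for y,z in((-.1235,.2),(-.1235,.051),(0,.051))]
    print(s,qs)
    if all(q is not None for q in qs) and (best is None or abs(qs[0][5])<best[0]): best=(abs(qs[0][5]),s)
q=Q(best[1]); print(best)
env.reach(W(-.03,-.1235,.2),q); st("above")
f=eyes.grab_frame("top"); cv2.imwrite("pics/t1.png",f["frame"][:,:,::-1])
f=eyes.grab_frame("scene"); cv2.imwrite("pics/s1.png",cv2.resize(f["frame"][180:340,320:480,::-1],(640,640))[:600])
E
```

```text
1 [array([-0.5607,  0.6076,  1.1349, -0.    ,  1.3991, -2.369 ]), array([-0.5607,  0.751 ,  1.2929, -0.    ,  1.0977, -2.369 ]), array([-0.4069,  0.6324,  1.5138, -0.    ,  0.9954, -2.2152])]
-1 [array([-0.5607,  0.6076,  1.1349, -0.    ,  1.3991,  0.7726]), array([-0.5607,  0.751 ,  1.2929, -0.    ,  1.0977,  0.7726]), array([-0.4069,  0.6324,  1.5138, -0.    ,  0.9954,  0.9264])]
(np.float64(0.772594050233478), -1)
above clk 3.01 rack -0.0295511506729092 -0.1227777689987269 0.20010279464382977 F 0.5819453420608183 -0.5242390335370789 0.14643223845764314 gap 1.002
```

View pics/s1.png

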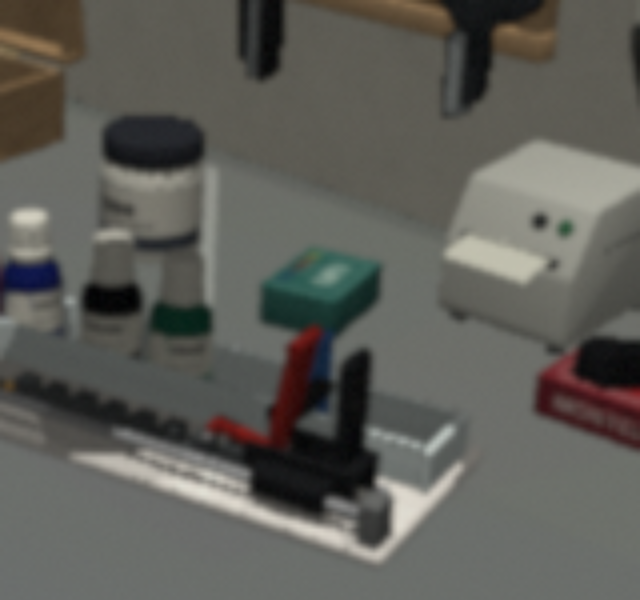

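The fingers straddle the pusher along the row: tips at s1 (260,70) and (460,110), plates at (300,340) and (355,360). I'll lower with a guard and look again before closing.

Run:
```python
from h import *
print(env.movel(W(-.03,-.1235,.051),velocity=.12,guard=6)); st("down")
a=eyes.grab_frame("scene")["frame"][220:320,350:450,::-1];b=eyes.grab_frame("top")["frame"][180:280,350:450,::-1]
cv2.imwrite("pics/d2.png",np.hstack([cv2.resize(i,(400,400),interpolation=cv2.INTER_CUBIC) for i in(a,b)]))
```

```text
False
down clk 4.50 rack -0.029697401120404227 -0.12380637576186877 0.05182920357908241 F 0.4742032542017415 -0.15701458111111072 0.24491113139852635 gap 0.996
```

View pics/d2.png

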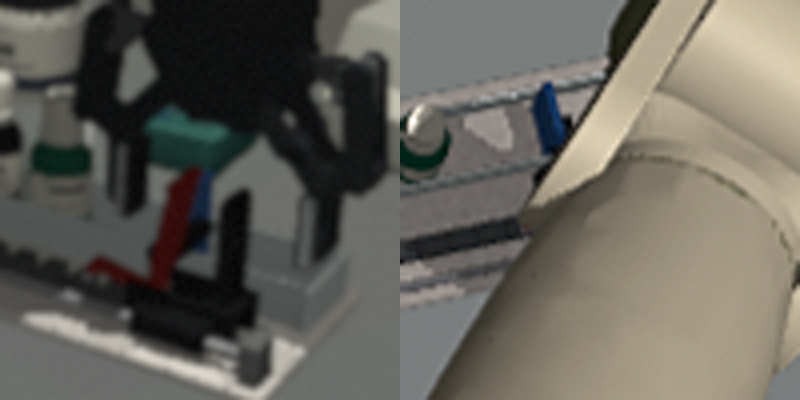

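In d2 the red plate lies about 11 mm inside the left finger and the black plate about 28 mm inside the right one. That is the planned bias, so the red lever is touched first. Now I squeeze.

Run:
```python
from h import *
env.close_gripper(20); st("closed"); env.hold(.4); s,y,f=st("held")
a=eyes.grab_frame("scene")["frame"][220:320,350:450,::-1]
cv2.imwrite("pics/sq.png",cv2.resize(a,(400,400),interpolation=cv2.INTER_CUBIC))
```

```text
closed clk 5.18 rack -0.029619051100104783 -0.11761819641228433 0.052779447342874986 F -6.696604360380322 30.66223623136645 26.562653685432874 gap 0.424
held clk 5.58 rack -0.0296337601312535 -0.11758027509939868 0.05275649742369837 F -5.819195982829462 29.998278653326757 26.098630044368402 gap 0.424
```

View pics/sq.png

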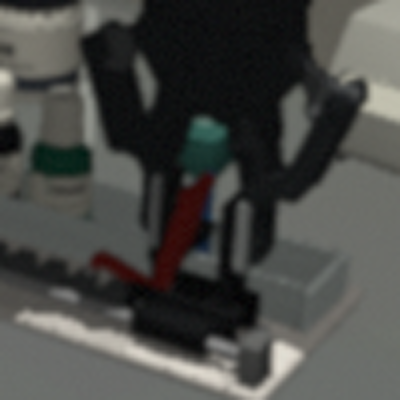

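The pusher sits at its back stop, so the arm has been pushed about 6 mm towards +y (30 N). I'll relieve that by moving the target with it.

Run:
```python
from h import *
for y,z in((-.1205,.053),(-.1175,.0545),(-.1155,.056)):
    env.movel(W(-.03,y,z),velocity=.01); st("relieve %.4f"%y)
```

```text
relieve -0.1205 clk 6.14 rack -0.029778771924273046 -0.11728170182385439 0.05315069660123301 F 0.2163508265665427 14.179241824653152 8.518752979536883 gap 0.422
relieve -0.1175 clk 6.62 rack -0.029893322233461365 -0.1166827516904271 0.05339284705084987 F 5.477415175811758 0.22538044100730217 -6.960312600565142 gap 0.425
relieve -0.1155 clk 7.03 rack -0.030067944113824092 -0.11427605329175514 0.05367538261797019 F 7.645598188248432 0.7602677985852374 -15.431748116028123 gap 0.423
```

The pusher now follows with about 1 N, so the pawl is clear. I'll slide on and watch the force along the row.

Run:
```python
from h import *
env.movel(W(-.03,-.113,.0535),velocity=.02); st()
for y in np.arange(-.10,-.034,.013):
    g=env.movel(W(-.03,y,.0535),velocity=.03,guard=8); st("slide %.4f %s"%(y,g))
    if g: break
```

```text
clk 7.35 rack -0.02998188525196619 -0.11299463048745877 0.053498041507716435 F 2.4609172037764173 -0.5168319356009686 -1.9918246207960772 gap 0.422
slide -0.1000 False clk 7.93 rack -0.03002324870861202 -0.09968992812633293 0.053523858635814194 F 1.6184289868161332 1.3328912024541 -0.35318578417737334 gap 0.423
slide -0.0870 False clk 8.52 rack -0.030059034482314957 -0.08672210698348079 0.05352550163651026 F 0.4223819270272914 0.9714663665889824 -0.08654920233940278 gap 0.423
slide -0.0740 False clk 9.10 rack -0.030094644397979344 -0.07371043111114174 0.053487490733450486 F -1.2229586850337617 0.5634275352589113 0.7392539563961635 gap 0.427
slide -0.0610 False clk 9.68 rack -0.030114724174556344 -0.060725915005351315 0.05349645105431057 F -3.4285808246532583 0.06663414049918942 0.726770757481901 gap 0.421
slide -0.0480 False clk 10.27 rack -0.030140983955241153 -0.04766291579449215 0.053492134342104564 F -4.910099769425891 1.0460967486953427 2.4903247314988057 gap 0.424
slide -0.0350 False clk 10.85 rack -0.030194806033891894 -0.034943652824628246 0.053491482992619896 F -6.26201054453918 1.3001033727839313 2.537671599607355 gap 0.421
```

Run:
```python
from h import *
env.movel(W(-.0312,-.034,.0533),velocity=.01); s,y,f0=st()
for y in np.arange(-.033,-.005,.001):
    env.movel(W(-.0312-.02*(y+.034),y,.0533),velocity=.01,guard=6); env.hold(.06); s,ya,f=st("%.4f"%y)
    if f<-4: break
```

```text
clk 11.16 rack -0.030343157061959492 -0.03418784007880849 0.053495355378860576 F 4.105862648474043 -2.4705178735348263 -1.6345536535405893 gap 0.425
-0.0330 clk 11.47 rack -0.030354280721638215 -0.03304173773348561 0.05348516283206482 F 6.051785580691779 -1.0919384396879022 -1.3098888511833184 gap 0.425
-0.0320 clk 11.78 rack -0.030362398838348296 -0.0320431657973879 0.053512608646240405 F 5.757048911104539 -1.4071272897544322 -1.3482532477104745 gap 0.424
-0.0310 clk 12.08 rack -0.03038445839962182 -0.03104215155016267 0.053485082550589993 F 5.816534656815606 -1.4875529251038504 -1.420993340993012 gap 0.425
-0.0300 clk 12.39 rack -0.030379308086634478 -0.030175597417188713 0.053505663048405726 F 6.06275558913837 -2.0278099323197956 -1.7462843156016483 gap 0.424
-0.0290 clk 12.70 rack -0.030382824829602605 -0.029198295125731414 0.0535156097809737 F 5.818629330719264 -1.9393408087794923 -1.375245824454033 gap 0.428
-0.0280 clk 13.01 rack -0.030395252058758288 -0.028215556633556 0.05352268693217792 F 5.171095226177643 -2.1095161392119266 -2.000438708981529 gap 0.425
-0.0270 clk 13.32 r
[... 994 characters left out ...]
56087 F 6.40691398149405 -2.502696074254706 -1.6091003360592873 gap 0.422
-0.0200 clk 15.47 rack -0.030441277256974677 -0.020298279336357108 0.05350901109545225 F 6.117185367800206 -2.0192097939092735 -2.5154824852902817 gap 0.427
-0.0190 clk 15.78 rack -0.030429929552874945 -0.019247969788544803 0.05351314594792147 F 6.427893047643829 -2.4127840904529663 -1.8225815675075077 gap 0.423
-0.0180 clk 16.09 rack -0.03044266623460809 -0.018348242293694948 0.053495667278347286 F 7.016593244658225 -2.7794198691157415 -2.5178782401392468 gap 0.423
-0.0170 clk 16.40 rack -0.030456860485461857 -0.017498766235127774 0.05350598257961292 F 6.918601024032851 -4.426785223007055 -3.8797800076274767 gap 0.422
```

The plate meets the row at a TCP y of about -0.0177, where travel is about 0.100. I'll back off 17 mm while squeezed, so that only the last notch lies ahead, and release. Then I push the black plate gently to feel for the drop.

Run:
```python
from h import *
env.movel(W(-.0308,-.0347,.0533),velocity=.02); st("back")
env.release(); env.hold(.3); st("open")
a=eyes.grab_frame("scene")["frame"][220:320,320:420,::-1]
cv2.imwrite("pics/op.png",cv2.resize(a,(400,400),interpolation=cv2.INTER_CUBIC))
env.movel(W(-.0308,-.0145,.052),velocity=.03,guard=5); s,yb,f0=st("near")
y=-.0145; 
for i in range(50):
    y+=.0005
    env.movel(W(-.0308,y,.052),velocity=.006,guard=5); s,ya,f=st("%.4f"%y)
    if f-f0<-9.5: break
    if y>.0085: break
```

```text
back clk 17.43 rack -0.0303745227904203 -0.03495275678966694 0.05350314377519885 F 5.793175118761852 -1.1703904887890852 -0.2528578107674676 gap 0.423
open clk 18.27 rack -0.030801563357618272 -0.03470580976991612 0.05330674760600319 F 0.39659952409018007 -0.6165235536849842 -0.2951750913118013 gap 0.996
near clk 19.15 rack -0.030769006902337824 -0.014591992583878078 0.0520438718393292 F -0.5062043160310425 -0.3624411241234699 -1.063673601557829 gap 1.002
-0.0140 clk 19.40 rack -0.030830353017466804 -0.01405716693018889 0.05197140735482904 F 0.466715538040923 -0.9211306745082521 0.6404392841653469 gap 1.000
-0.0135 clk 19.65 rack -0.03079467534022535 -0.013483936247977212 0.05199841717275315 F 0.14725457581625173 -0.13781691592026418 -0.75991728919437 gap 1.002
-0.0130 clk 19.90 rack -0.03079133198972888 -0.012996486744578758 0.05201185762297536 F -0.1940127713198436 -0.1802984997761946 -1.0319914346130614 gap 1.001
-0.0125 clk 20.15 rack -0.030794794463082864 -0.012475344137514329 0.051991885455648576 F 0.023995793256144055 -0.3492690789680572 0.21343612691145858 gap 1.002
-0.0120 c
[... 2153 characters left out ...]
3913657560738719 0.9362688287333822 0.44875606989202166 gap 0.995
-0.0050 clk 23.90 rack -0.030794950207698527 -0.005322140769470378 0.05201174986532281 F 0.5230900842358959 -3.2625949059915498 -0.8947730204286798 gap 1.002
-0.0045 clk 24.15 rack -0.030784753946846145 -0.005175170855599481 0.05201851555109044 F -0.25522558311118776 -5.9135033283613705 -2.730182902842132 gap 0.999
-0.0040 clk 24.40 rack -0.030775703678754665 -0.005083858035758166 0.052004233453505216 F 0.09553925955999772 -7.718042136603395 -2.7035465019968576 gap 1.002
-0.0035 clk 24.65 rack -0.030765724252152227 -0.004965604140056857 0.051978118028186845 F -0.39788816870767824 -10.36221675546429 -3.791358460631763 gap 1.002
```

View pics/op.png

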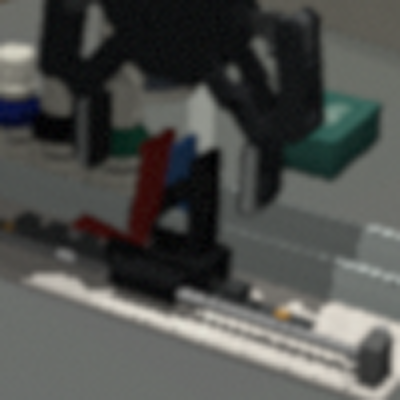

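The pawl drops at step -0.0095, then there is hard resistance (10 N) at -0.005, about 10 mm short of the row. That puts the travel at about 0.090. I'll back off, lift clear and check.

Run:
```python
from h import *
env.movel(W(-.0308,-.024,.052),velocity=.03); st()
env.movel(W(-.0308,-.024,.2),velocity=.12); st("up")
env.set_joints(np.array(monitor.sense()["joints"])+[.9,0,0,0,0,0]); env.hold(.3); st("away")
A=[]
for n,(x,y) in(("scene",(290,220)),("top",(280,185))):
    f=eyes.grab_frame(n); np.savez(f"{n}9.npz",**f)
    A.append(cv2.resize(f["frame"][y:y+100,x:x+133,::-1],(400,300) if 0 else (665,500),interpolation=cv2.INTER_CUBIC))
cv2.imwrite("pics/e1.png",A[0]);cv2.imwrite("pics/e2.png",A[1])
```

```text
clk 25.48 rack -0.030810282666597834 -0.023853968402187453 0.0519597742518398 F 0.6444281433150024 -0.6902669740646811 -0.5416823699682367 gap 1.001
up clk 26.87 rack -0.031034990472666647 -0.023821364911378075 0.1992237076245965 F -0.567489117892824 -0.7329056988567519 0.048343527154168425 gap 1.003
away clk 29.03 rack -0.015014050307372377 0.49154562227131005 0.19921597968162394 F 0.1274632867058945 0.49559044972006466 0.14678404493419628 gap 1.002
```

View pics/e1.png

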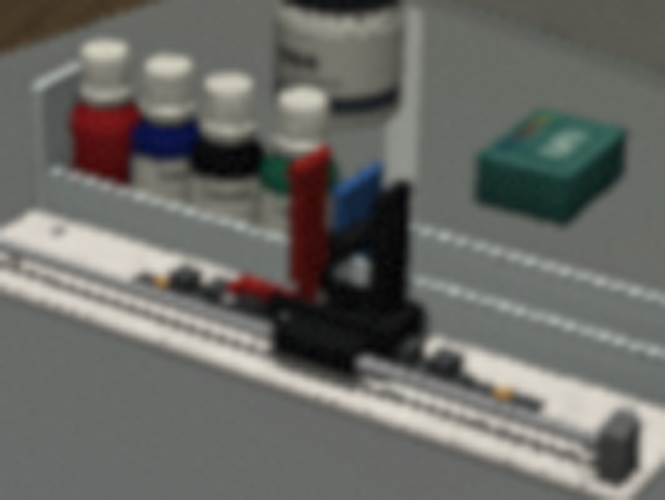

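View pics/e2.png

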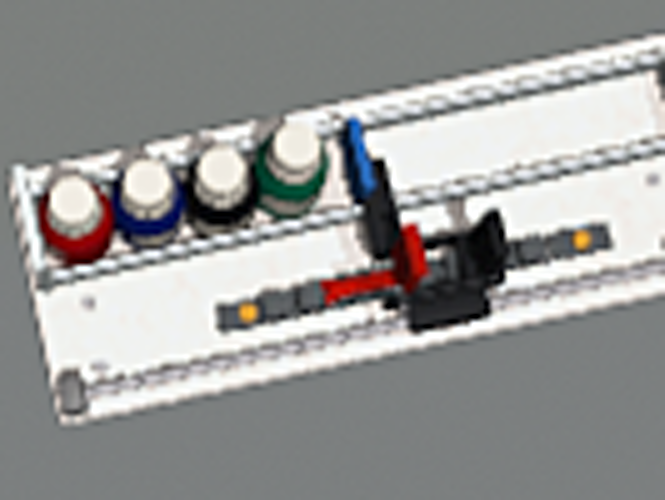

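e1 shows the lever plate upright (310,220) and its pawl arm lying flat in the bar (260,290), so it is locked. The bottles stand upright, and the blue plate (357,195) is just short of green. One numerical travel check, then I hand in.

Run:
```python
from geo import *
from h import *
P=lambda uv,z:(onz("top",uv,z)[:2]-o)
e=lambda x,y:(280+x/5-.4,185+y/5-.4); T=lambda x,y:(275+x/5-.4,185+y/5-.4)
print("black shift",P(e(492,225),.088)@yh[:2]-P(T(708,192),.088)@yh[:2])
print("blue shift",P(e(355,122),.06)@yh[:2]-P(T(560,84),.06)@yh[:2])
job.hand_in(); print(monitor.sense()["clock"])
```

```text
black shift 0.08707420392410806
blue shift 0.08564027541158817
the job is handed in; nothing more can be done
the job is handed in; nothing more can be done
```

The pusher is locked in what I take to be the last notch before the row, and the job is handed in (the hand-in gives no verdict).

**What I did:** I squeezed the lever with a 20 N grip and slid the pusher until its plate met the closed row at about 4 N. Still squeezed, I backed off 17 mm and let go. I then pushed the black plate gently until the pawl dropped in and the push met firm resistance at about 10 N. The arm moved clear about 29 s into the run, under the 51 s limit.

**Last checks:**
- **Lock:** the last pictures show the lever upright and the pawl arm lying flat. I did not test the lock by pulling the pusher back.
- **Travel:** the felt positions put the pusher at about 90 mm, roughly 10 mm short of the closed row. The camera gives 86 to 87 mm of movement from the start, about 3 mm less. Both are inside 83 to 103.5 mm, but the camera figure leaves only 3 to 4 mm of margin.
- **Bottles and bystanders:** all four bottles stand upright in the channel. The jar and the green box look untouched. I did not check the other bystanders in the last pictures, but the arm never worked near them.

**Gone wrong on the way:**
- **Squeeze:** my first squeeze was off-centre and pushed the pusher against its back stop. The wrist read about 30 N along the row and 26 N upwards until I moved the arm to relieve it.
- **Lever opening:** the grip opening read about 36 mm, not the 34 mm given for fully squeezed. I judged the pawl clear because the pusher slid with only about 1 to 2 N, and never measured the lever angle.

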